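# Turn the shaft to its set-screw flat and hold the collar on it

## Robot

A 7-joint arm with a two-finger parallel gripper is mounted at the origin on a cart in front of the work surface, level with it; the furniture and walls round the work are solid. World frame = base frame: x ahead of the robot, y to its left, z up, the work surface at z = 0. Lengths are in m, angles in rad, forces in N, time in s.
With the tool pointing down it reaches from about 0.4 to 0.9 m from the base axis. Payload 5.6 kg.
Tool frame: the origin (TCP) lies at the very end of the fingers, on their centre line; the grasp point (between the pads) lies 19 mm behind it; z points along the fingers, y is the direction in which the jaws open and shut (so a half turn about z gives the same grasp; the last joint's range is limited). The gripper opens to 92 mm and grips with 3 to 60 N. Pads are 20 mm wide; open, the fingers measure 128 mm over their backs; the gripper's body (75 mm by 189 mm) begins 69 mm behind the grasp point.
Start: joints at [-1.291, 0.468, -0.012, 1.603, 0.006, 1.071, -0.056], TCP at [0.206, 0.616, 0.215] pointing down, gripper open.
Joint ranges: [-2.53, 2.53], [-0.31, 2.02], [-1.57, 1.55], [0.28, 2.44], [-1.29, 4.43], [0.15, 1.84], [-2.92, 2.92]. Speed limits (rad/s): [2.57, 2.57, 3.14, 3.14, 3.14, 3.14, 3.14].

## Interface

Orientations are given as a unit quaternion [x, y, z, w].
In Python, from plant import env, jaws, eyes, trace, spot_point, read_t, read_joint_pos, read_joint_vel, read_tau, read_tcp_pos, read_orientation, read_wrist_force, read_torque, read_gripper_width gives the robot as it stands. Calls block until the motion is done:
- env.goto(position, orientation): joint-space move of the TCP to a pose.
- env.move_straight(position, vel=0.15, rot=None, until_force=None): straight line of the TCP; rot=None keeps the orientation; vel is the mean speed in m/s. With until_force (N) it stops when the force on the tool has changed by that much, and returns True; else False.
- env.move_joints(angles): joint-space move.
- jaws.set_gripper(opening, f_grip=None): finger opening in m; f_grip is the grip in N (None keeps the last); returns when the fingers have stopped.
- env.sleep(seconds).
- env.inverse_kinematics(position, orientation): joint angles nearest the present ones, or None.
- eyes.read_camera(name): name is "scene" or "top" or "wrist"; returns the picture (384x512x3 uint8, blue, green, red); there is no depth.
- eyes.camera_params(name): a dict with "intrinsics" (3x3 intrinsics, pixels), "view" (4x4, takes a point from world to camera coordinates); the wrist camera has in their place "hand_eye" (4x4, takes a point from camera to tool coordinates, whose origin is the TCP and whose axes are the flange's). Camera axes: x right, y down, z forward; pixel columns grow to the right and rows downward; lengths in m; the calibration is good to about 2 mm. A picture is of the moment at which its call begins: read the wrist's pose just before it. camera_params takes no time and is no camera call.
A pose or a line that the arm cannot do raises env.MotionError and nothing moves.
- env.close_job(): hands the job in, once; it reports no verdict.
Trained networks look in the newest picture that a camera, given by its name, has taken for a name from the list of things; names that differ only in an ending like _2 or _b are one class to them, and where a whole thing is asked for, a point or a joint stands for the part that bears it (a point fixed in the world has none). Each returns a list of dicts, best first, with "conf" (0 to 1); they miss things now and then, are a little off and sometimes report something else, mostly with a low value. They report only what shows in the picture. A call takes as long as a camera call. They do not tell look-alikes from the thing itself.
- trace(name, camera): "pixels" (384x512 bool, what is visible of it) and "box" ([left, top, width, height] in pixels, round what is visible of it).
- spot_point(name, camera): "centre" ([column, row] in pixels: a listed point, or the origin of a listed thing).
Readings, each from a call of its own:
- read_t(): time.
- read_joint_pos(): joint angles.
- read_joint_vel(): joint speeds.
- read_tau(): joint torques, N m.
- read_tcp_pos(): TCP position.
- read_orientation(): TCP orientation.
- read_wrist_force(): force on the tool from outside, world axes, zero at the start.
- read_torque(): the same for the moment, N m.
- read_gripper_width(): finger opening in m.
Only numpy, scipy, OpenCV 4.12 (cv2) and the standard library are available. Lean on these libraries where they do the work, as an engineer would, in place of code of your own. Each camera call takes 0.05 s, during which the arm holds its last target.

## Task

First turn the upright shaft in the bearing block until its flat squarely faces the key-guide lug on the block (the fingers can feel the flat: the shaft is narrower across it). Then fit the loose shaft collar over the shaft with its set screw over that flat, pushed fully down onto the block's shoulder, and finish still gripping the collar there with the set screw facing the lug, so that a colleague can tighten it through the guide hole. Leave the other things on the table where they are.

Things in the scene. Friction and masses are not known exactly. Their poses are not given: they have to be found in the camera images.
- bearing_block: dark steel bearing block fixed to the table; origin on the shaft axis at the table surface, z up, -x towards the lug. Base plate 104x80x10 mm (x -62 to +42 mm), housing 56x56 mm up to 34 mm, then a round shoulder 38 mm across, its top 36 mm above the table, on which the collar seats.
- lug_hole (a point): middle of the brass-lined guide hole in the key-guide lug, 52 mm from the shaft axis and 48 mm above the table. The lug is a post on the block's -x side, 12 mm (x) by 20 mm (y), x from -46 to -58 mm in the block's frame, top 54 mm above the table.
- shaft (a joint): turn of the shaft about its vertical axis, rad, positive counter-clockwise from above, range -1.7 to 1.7; 0 when the flat squarely faces the lug. Turns with a little friction (about 0.1 N m) and stays where it is left.
- shaft_mid (a point): steel shaft, on its axis, half-way up its free length; turns with it, -x points out of the flat. Diameter 24 mm, stands 55 mm above the shoulder (top 91 mm above the table, 3 mm chamfer). One flat along its whole length, 7.5 mm from the axis, 18.7 mm wide: 19.5 mm across the flat, 24 mm elsewhere. Jaws closed across the flat settle square on it.
- collar_center (a point): loose plain aluminium shaft collar, about 90 g, lying flat on the table at the start; the point is the middle of its bore, half-way up its 24 mm height, z up, -x towards its set screw. Ring 40 mm in outer diameter with two parallel grip flats on its +y and -y sides, 24 mm long and 43 mm apart.
- set_screw (a point): outer end of the collar's set screw, a dark round stub 10 mm thick on the collar's -x side, ending 30 mm from the bore's axis, 12 mm above the underside. The bore is D-shaped: diameter 26.4 mm, with a flat shoe on the screw's side 8.7 mm from the axis, so the collar goes over the shaft only with the screw over the shaft's flat (1.2 mm play all round).
- tape: roll of black tape lying flat, 59 mm across, 19 mm high, a bystander; origin under its centre
- spacer_tube: short black threaded lens tube standing on end, 31 mm across, 18 mm high, a bystander; origin under its centre
- screw_tub: open white tub of screws, 60 mm across, 34 mm high, a bystander; origin under its centre
- long_key: L-shaped hex key lying flat, 107 mm long, 6 mm thick, a bystander; origin under its centre
- block: small aluminium block, 30x45x30 mm, a bystander; origin under its centre
- gauge: dial gauge lying flat, 103x58x20 mm, a bystander; origin under its centre
- mount: black square mirror mount standing upright, 41x48x48 mm, a bystander; origin under its centre
- collar: the same collar, with its origin at the centre of its underside
There are look-alikes about, which are no part of the job. Leave any red look-alike of the collar alone.

How it is judged:
On the way:
1. the shaft is turned so that its flat faces the lug, the collar not yet on it (value of joint shaft between -0.2 and 0.2 rad and horizontal distance between collar_center and shaft_mid above 0.05 m), for 0.2 s.
At the end, for the whole second after the job is handed in: The shaft's flat faces the lug within 0.2 rad; the collar is on the shaft (within 4 mm of its axis, upright within 0.1 rad, within 3 mm of fully down on the shoulder, set screw over the flat within 0.25 rad), at rest, and the fingers still grip it with more than 2 N (value of joint shaft between -0.2 and 0.2 rad and horizontal distance between collar_center and shaft_mid below 0.004 m and z of collar_center in the frame of bearing_block below 0.051 m and angle between collar_center's own z axis and vertical below 0.1 rad and angle between the x axis of collar_center and the x axis of shaft_mid, either way round below 0.25 rad and contact force between the fingers and collar above 2 N and linear speed of collar below 0.02 m/s); the arm keeps its last pose, push and grip.
It fails at once if a bystander is pushed more than 3 cm away (distance of any of tape, spacer_tube, screw_tub, long_key, block, gauge, mount from where it was at the start of the episode above 0.03 m).
It also fails if it takes over 59 s, if anything falls off the work surface, if the arm or the gripper's body presses on something with over 40 N, if the wrist force passes 120 N, or if a joint passes its speed limit or range.

## Working session

There is one attempt and no reset: what is moved stays moved. The work goes in short steps, each a Python script; the robot and the scene stay as the last script left them, time stands still between calls to the robot, and variables do not carry over. Pictures are saved under pics/ and viewed, and the job is handed in when it is done.

```bash
ls; mkdir -p pics
cat > a.py <<'E'
from plant import env, jaws, eyes, trace, spot_point, read_t, read_tcp_pos, read_orientation, read_joint_pos
import cv2
print(read_t(), read_tcp_pos(), read_orientation())
for c in ["scene","top","wrist"]:
    im=eyes.read_camera(c); cv2.imwrite(f"pics/{c}0.png",im)
    p=eyes.camera_params(c); print(c,{k:v.round(4).tolist() if hasattr(v,'round') else v for k,v in p.items()})
    for n in ["collar_center","set_screw","shaft_mid","lug_hole","bearing_block"]:
        print(n,[(d['conf'],d['centre']) for d in spot_point(n,c)])
print(read_t())
E
python3 a.py
```

```text
pics
0.0 [0.20608123 0.61587311 0.213659  ] [ 1.60744990e-01  9.86995598e-01 -8.55936549e-04 -7.28152494e-05]
scene {'intrinsics': [[410.3797, 0.0, 254.3922], [0.0, 410.3797, 193.6249], [0.0, 0.0, 1.0]], 'view': [[-0.4347, -0.9005, -0.0096, 0.138], [-0.387, 0.1964, -0.9009, 0.3119], [0.8132, -0.3879, -0.4339, 0.5388], [0.0, 0.0, 0.0, 1.0]]}
collar_center [(0.84, [183.2, 245.3]), (0.72, [148.9, 271.4]), (0.56, [139.2, 248.0])]
set_screw [(0.85, [149.9, 253.9]), (0.6, [159.5, 275.0]), (0.51, [173.1, 247.7])]
shaft_mid [(0.46, [234.3, 208.2])]
lug_hole [(0.9, [249.5, 219.8])]
bearing_block [(0.66, [237.1, 226.5])]
top {'intrinsics': [[352.9185, 0.0, 257.3319], [0.0, 352.9185, 190.5913], [0.0, 0.0, 1.0]], 'view': [[-0.0158, -0.9997, 0.0181, -0.1083], [-0.9823, 0.0121, -0.1867, 0.5808], [0.1865, -0.0208, -0.9822, 1.0708], [0.0, 0.0, 0.0, 1.0]]}
collar_center [(0.57, [167.7, 228.8]), (0.54, [199.4, 209.1]), (0.51, [167.5, 203.1])]
set_screw [(0.64, [169.7, 233.0]), (0.6, [190.0, 207.0]), (0.44, [169.7, 206.1])]
shaft_mid [(0.6, [237.8, 198.0])]
lug_hole [(0.75, [245.4, 214.2])]
bearing_block [(0.89, [239.9, 204.3]), (0.74, [169.9, 199.8])]
wrist {'intrinsics': [[280.8093, 0.0, 252.5335], [0.0, 280.8093, 199.1129], [0.0, 0.0, 1.0]], 'hand_eye': [[-0.0001, -0.9567, -0.291, 0.0822], [1.0, 0.0, -0.0006, 0.0005], [0.0006, -0.291, 0.9567, -0.1696], [0.0, 0.0, 0.0, 1.0]]}
collar_center []
set_screw []
shaft_mid []
lug_hole []
bearing_block []
0.9
```

```bash
python3 -c "
import cv2
s=cv2.imread('pics/scene0.png');t=cv2.imread('pics/top0.png')
cv2.imwrite('pics/s1.png',cv2.resize(s[170:330,90:310],None,fx=3.6,fy=3.6,interpolation=2))
cv2.imwrite('pics/t1.png',cv2.resize(t[150:270,120:290],None,fx=4.5,fy=4.5,interpolation=2))"
```

```text
(no output)
```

View pics/scene0.png

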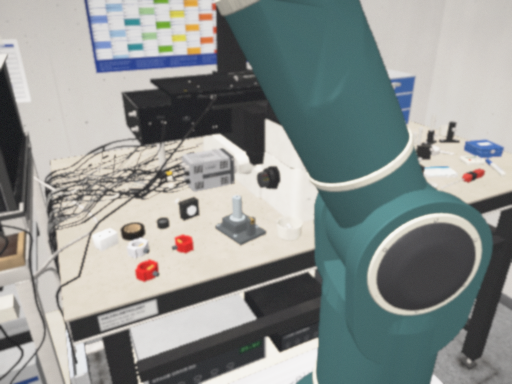

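View pics/top0.png

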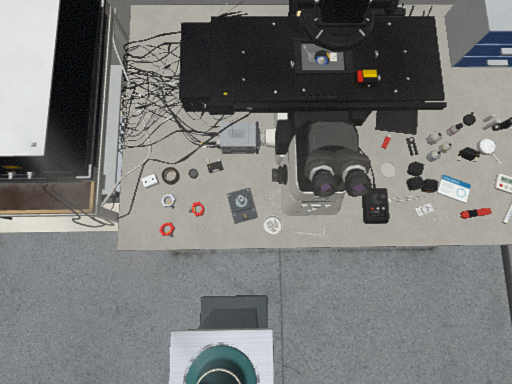

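```bash
echo
```

```text
(no output)
```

View pics/s1.png

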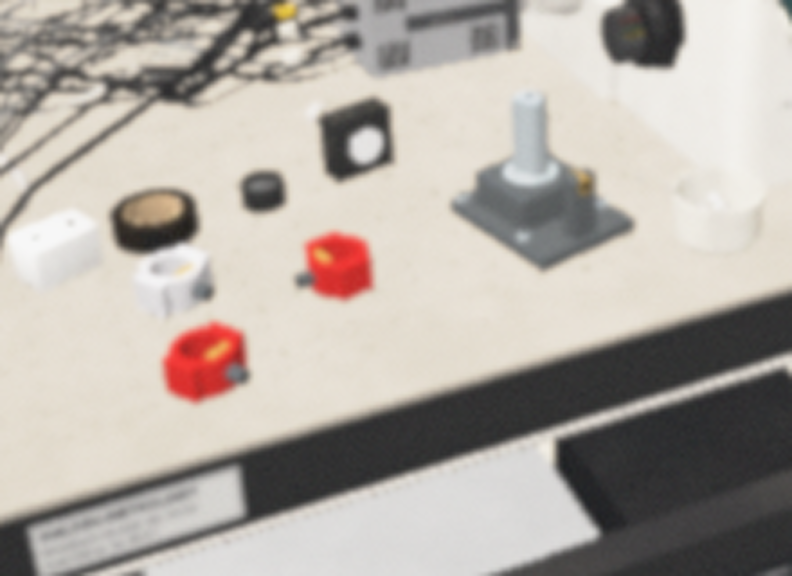

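View pics/t1.png

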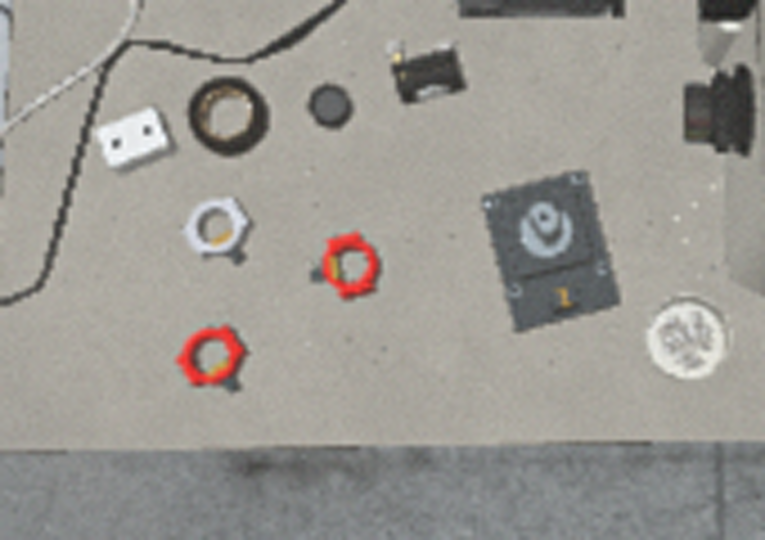

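The candidates for the collar in the top picture are silver at (167,203), red at (168,229) and red at (199,209). The collar is described as plain aluminium, so I choose the silver one. The shaft is at (238,198) and the lug at (245,214). Next I'll work out rough positions and go in for a closer look.

```bash
cat > h.py <<'E'
from plant import env, jaws, eyes, trace, spot_point, read_t, read_tcp_pos, read_orientation, read_joint_pos, read_wrist_force, read_gripper_width
import cv2, numpy as np
from scipy.spatial.transform import Rotation as R
def q(yaw):
    """tool down; tool x axis at heading yaw in world"""
    c,s=np.cos(yaw),np.sin(yaw)
    return R.from_matrix(np.array([[c,s,0],[s,-c,0],[0,0,-1]])).as_quat()
def cam(name):
    """returns K, T world->cam"""
    p=eyes.camera_params(name); K=np.array(p["intrinsics"])
    if name!="wrist": return K,np.array(p["view"])
    T=np.eye(4);T[:3,:3]=R.from_quat(read_orientation()).as_matrix();T[:3,3]=read_tcp_pos()
    return K,np.linalg.inv(T@np.array(p["hand_eye"]))
def ray(KT,px,z):
    K,T=KT; C=np.linalg.inv(T); d=C[:3,:3]@np.linalg.inv(K)@np.array([px[0],px[1],1.]);o=C[:3,3]
    return o+d*(z-o[2])/d[2]
def proj(KT,X):
    K,T=KT; c=T[:3,:3]@np.array(X)+T[:3,3]; c=K@c; return c[:2]/c[2]
E
cat > b.py <<'E'
from h import *
K=cam("top");S=cam("scene")
P=lambda n,a,z: print(n,ray(K,a,z).round(4))
P("collar",[167.5,203.1],.012);P("screw",[171.5,207],.012)
P("shaft",[237.8,198],.0635);P("lug",[245.4,214.2],.048)
P("red1",[167.7,228.8],.012);P("red2",[199.4,209.1],.012);P("objective",[278,175],.05);P("tape",[170,175],.02);P("mount",[214,166],.03);P("leftthing",[104,215],0);P("tub",[272,226],.034);P("scope",[283,200],.0)
for n,a,z in [("collar",[139.2,248],.012),("shaft",[237,208],.0635),("lug",[249.5,219.8],.048)]: print(n,ray(S,a,z).round(4))
env.goto([0.14,0.42,0.3],read_orientation()); print(read_joint_pos(),read_t())
E
python3 b.py
```

```text
collar [0.5494 0.178  0.012 ]
screw [0.5363 0.1646 0.012 ]
shaft [ 0.5547 -0.0543  0.0635]
lug [ 0.5049 -0.0776  0.048 ]
red1 [0.4652 0.1747 0.012 ]
red2 [0.5281 0.0734 0.012 ]
objective [ 0.6309 -0.1843  0.05  ]
tape [0.642  0.1709 0.02  ]
mount [0.6685 0.0248 0.03  ]
leftthing [0.5144 0.3871 0.    ]
tub [ 0.4676 -0.162   0.034 ]
scope [ 0.5567 -0.2029  0.    ]
collar [0.5519 0.1721 0.012 ]
shaft [ 0.5387 -0.0616  0.0635]
lug [ 0.4989 -0.0754  0.048 ]
[-1.28999277e+00  2.56698163e-02 -3.51529847e-02  1.97392935e+00
  1.01780103e-03  1.14092773e+00 -7.77949387e-02] 1.8
```

```bash
cat > c.py <<'E'
from h import *
j=read_joint_pos().copy()
def look(tag,pos,yaw,names):
    for y in yaw:
        try: env.goto(pos,q(np.radians(y))); break
        except env.MotionError as e: print("no",y,e)
    KT=cam("wrist"); im=eyes.read_camera("wrist"); np.savez("pics/%s.npz"%tag,K=KT[0],T=KT[1])
    cv2.imwrite(f"pics/{tag}.png",cv2.resize(im,(768,576),interpolation=2)); cv2.imwrite(f"pics/{tag}_raw.png",im)
    print(read_tcp_pos(),read_joint_pos().round(2),read_t())
    for n,z in names:
        for d in spot_point(n,"wrist"): print(n,round(d['conf'],2),np.round(d['centre'],1),ray(KT,d['centre'],z).round(4))
look("w_col",[.53,.165,.18],[180],[("collar_center",.012),("set_screw",.012)])
look("w_blk",[.55,-.055,.2],[202],[("shaft_mid",.0635),("lug_hole",.048),("bearing_block",0)])
print(read_t())
E
python3 - <<'E'
import sys; sys.path.insert(0,'.')
from h import *
j=np.array(read_joint_pos()); 
p=read_tcp_pos();a=np.arctan2(p[1],p[0])
j[0]+= (a-np.radians(12)); env.move_joints(j); print(read_tcp_pos(),read_t())
E
python3 c.py
```

```text
[0.43381985 0.09337289 0.29994006] 3.4167
[0.53002242 0.16520936 0.18060233] [-0.25  0.35 -0.14  1.86  0.06  0.93  1.16] 4.6
collar_center 0.78 [257.  206.7] [0.5607 0.1713 0.012 ]
collar_center 0.77 [263.8 130.9] [0.4671 0.1788 0.012 ]
collar_center 0.68 [181.2 183.2] [0.53   0.0774 0.012 ]
set_screw 0.79 [244.3 107.5] [0.4411 0.1562 0.012 ]
set_screw 0.7 [251.2 186.7] [0.5345 0.164  0.012 ]
set_screw 0.69 [203.6 177.4] [0.5227 0.1055 0.012 ]
[ 0.55008477 -0.05300083  0.20008705] [ 0.14  0.33 -0.13  1.85  0.05  0.97  1.95] 5.6417
shaft_mid 0.75 [242.1 186.5] [ 0.551  -0.0658  0.0635]
lug_hole 0.57 [246.3 138.4] [ 0.5012 -0.0808  0.048 ]
bearing_block 0.81 [241.9 174.9] [ 0.5521 -0.0681  0.    ]
5.7917
```

View pics/w_col.png

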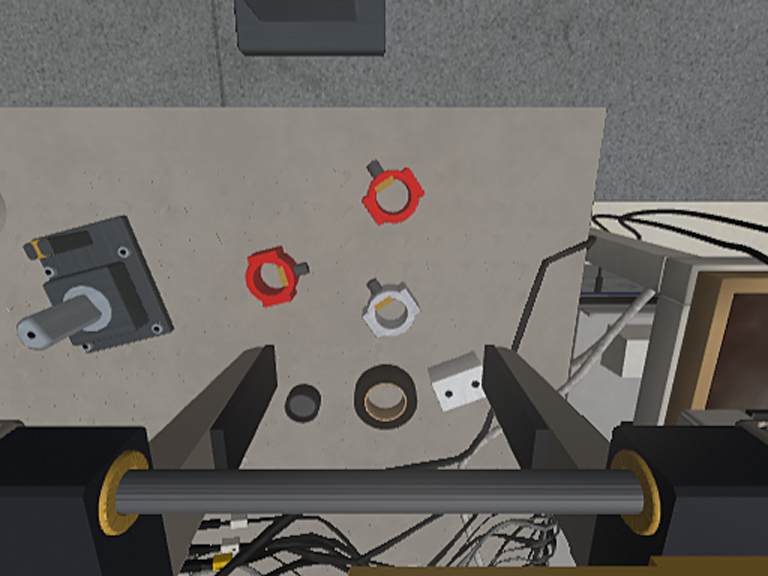

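View pics/w_blk.png

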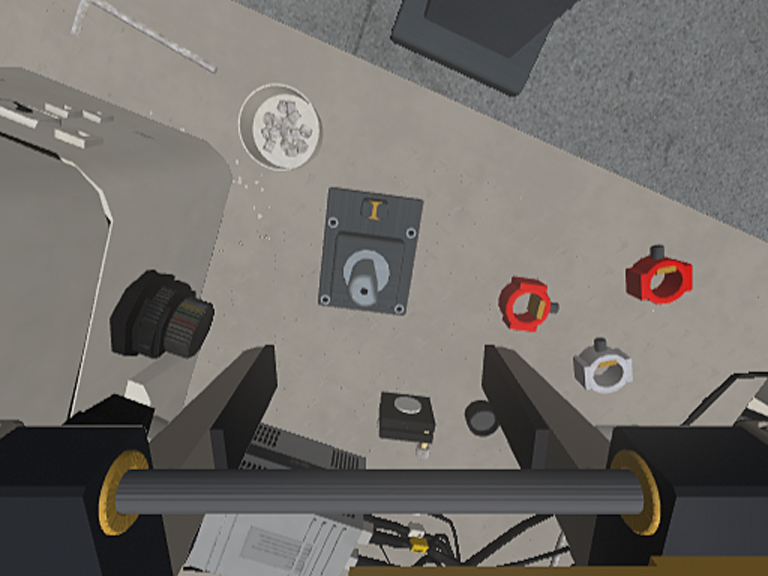

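```bash
python3 -c "
import cv2
s=cv2.imread('pics/w_blk_raw.png');t=cv2.imread('pics/w_col_raw.png')
cv2.imwrite('pics/b1.png',cv2.resize(s[110:250,180:310],None,fx=4,fy=4,interpolation=2))
cv2.imwrite('pics/c1.png',cv2.resize(t[160:250,210:300],None,fx=6,fy=6,interpolation=2))"
```

```text
(no output)
```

View pics/b1.png

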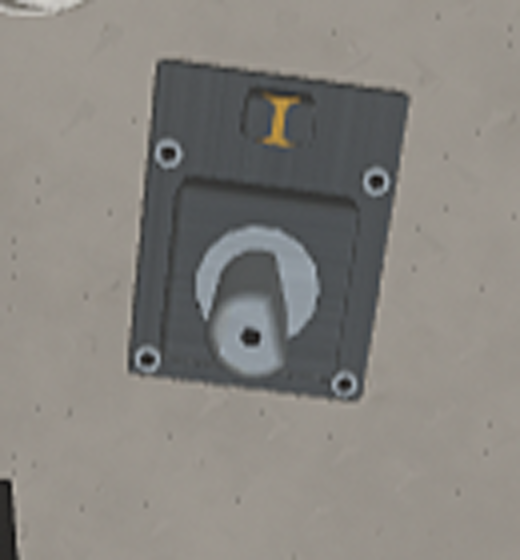

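View pics/c1.png

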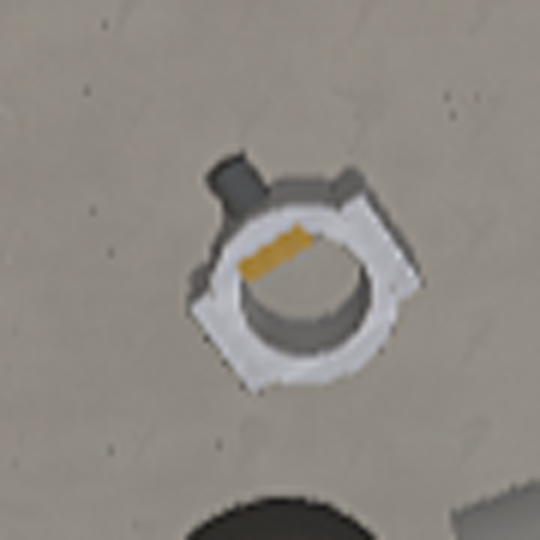

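```bash
cat > d.py <<'E'
from h import *
from scipy.optimize import least_squares
z=np.load("pics/w_blk.npz");KT=(z["K"],z["T"])
g=lambda x,y:np.array([180+(x+.5)/4-.5,110+(y+.5)/4-.5])
# camera: image up (toward lug), which block y on left?
X=np.array([[-.062,.04,.01],[-.062,-.04,.01],[.042,-.04,.01],[.042,.04,.01],[0,0,.091]])
px=np.array([g(158,60),g(408,93),g(362,400),g(130,372),g(250,337)])
for perm in ([0,1,2,3,4],[1,0,3,2,4]):
    def f(p):
        c,s=np.cos(p[2]),np.sin(p[2])
        return np.concatenate([proj(KT,[p[0]+c*x-s*y,p[1]+s*x+c*y,zz])-u for (x,y,zz),u in zip(X[perm],px)])
    r=least_squares(f,[.55,-.06,.35]); print(r.x,np.degrees(r.x[2]),r.fun.round(1))
s=cv2.imread('pics/w_blk_raw.png')
cv2.imwrite('pics/sh.png',cv2.resize(s[162:212,225:265],None,fx=12,fy=12,interpolation=2))
z=np.load("pics/w_col.npz");KT2=(z["K"],z["T"])
h=lambda x,y:np.array([210+(x+.5)/6-.5,160+(y+.5)/6-.5])
for n,p in [("tl",(195,305)),("bl",(252,390)),("tr",(362,197)),("br",(418,280))]: print(n,ray(KT2,h(*p),.024).round(4))
E
python3 d.py
```

```text
[ 0.55258866 -0.06329501  0.27092519] 15.522870005649503 [ 62.8   8.9 -63.6  -6.9 -58.   -4.5  58.8   8.9   0.8   1.5]
[ 0.5509311  -0.06430357  0.25793445] 14.778555470124962 [-0.7 -0.6  0.7 -0.5  0.2  0.8 -0.7  0.8  0.4 -0.3]
tl [0.5615 0.1528 0.024 ]
bl [0.5802 0.1644 0.024 ]
tr [0.5386 0.1866 0.024 ]
br [0.5561 0.1983 0.024 ]
```

View pics/sh.png

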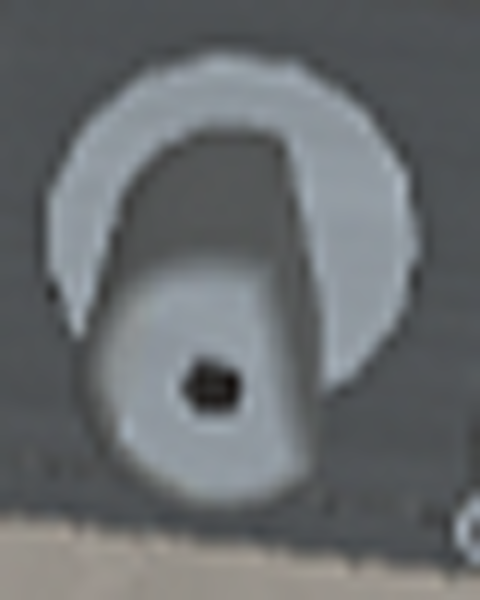

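```bash
cat > e.py <<'E'
from h import *
z=np.load("pics/w_blk.npz");W=(z["K"],z["T"]);K=cam("top");S=cam("scene")
for zz in (0,.05,.1,.15,.2): print(zz,ray(K,[284,212],zz)[:2].round(3),ray(W,[147,105],zz)[:2].round(3),"obj",ray(K,[273,175],zz)[:2].round(3),ray(W,[142,210],zz)[:2].round(3), proj(S,[.62,-.2,zz]).round(0))
g=lambda x,y:np.array([225+(x+.5)/12-.5,162+(y+.5)/12-.5])
a=ray(W,g(275,270),.091);b=ray(W,g(315,460),.091);d=a-b
print(np.degrees(np.arctan2(d[1],d[0])), "normal", np.degrees(np.arctan2(d[1],d[0]))+np.array([-90,90]))
print(ray(W,g(212,388),.091))
s=cv2.imread('pics/scene0.png');cv2.imwrite('pics/s2.png',cv2.resize(s[70:270,160:340],None,fx=3,fy=3,interpolation=2))
from h import q
for y in (15,105,22,107): 
  r=env.inverse_kinematics([.551,-.064,.065],q(np.radians(y))); print(y,None if r is None else np.round(r,2))
E
python3 e.py
```

```text
0 [ 0.516 -0.205] [ 0.514 -0.21 ] obj [ 0.643 -0.172] [ 0.651 -0.179] [272. 206.]
0.05 [ 0.51 -0.2 ] [ 0.508 -0.193] obj [ 0.631 -0.168] [ 0.627 -0.166] [272. 189.]
0.1 [ 0.504 -0.195] [ 0.503 -0.176] obj [ 0.619 -0.165] [ 0.603 -0.153] [273. 172.]
0.15 [ 0.497 -0.191] [ 0.498 -0.159] obj [ 0.608 -0.161] [ 0.579 -0.141] [273. 154.]
0.2 [ 0.491 -0.186] [ 0.492 -0.142] obj [ 0.596 -0.158] [ 0.555 -0.128] [273. 135.]
-146.71199551285625 normal [-236.71199551  -56.71199551]
[ 0.55132313 -0.06453275  0.091     ]
15 [-0.83  1.02  1.34  2.   -1.13  1.16 -0.3 ]
105 [-0.09  0.51  0.18  1.95 -0.14  0.69  0.44]
22 [-0.83  1.02  1.34  2.   -1.13  1.16 -0.18]
107 [-0.08  0.51  0.18  1.95 -0.14  0.69  0.47]
```

View pics/s2.png

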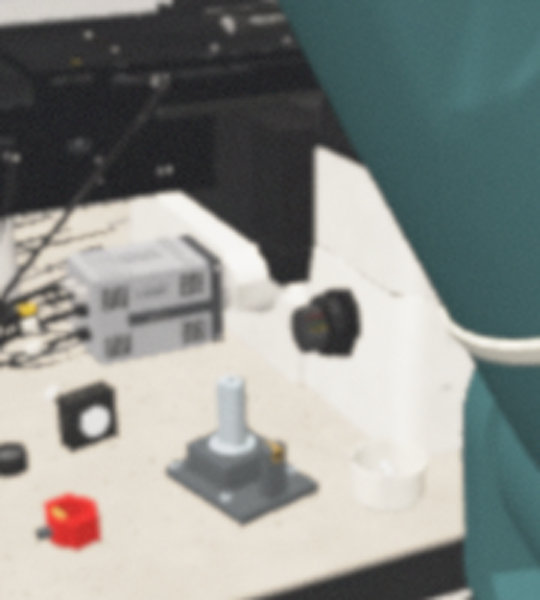

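```bash
cat > f.py <<'E'
from h import *
n=np.radians(123.3)
c=np.array([.5511,-.0644])-.00225*np.array([np.cos(n),np.sin(n)])
env.goto([.55,-.06,.2],q(np.radians(105)))
env.goto([c[0],c[1],.18],q(np.radians(33.3))); print(read_joint_pos().round(2))
KT=cam("wrist");im=eyes.read_camera("wrist");cv2.imwrite("pics/w2.png",im);np.savez("pics/w2.npz",K=KT[0],T=KT[1])
print([(round(d['conf'],2),d['centre'],ray(KT,d['centre'],.0635).round(4)) for d in spot_point("shaft_mid","wrist")])
jaws.set_gripper(.05,10)
print(env.move_straight([c[0],c[1],.063],vel=.1,until_force=12), read_tcp_pos(),read_wrist_force(),read_t())
E
python3 f.py; python3 -c "
import cv2;s=cv2.imread('pics/w2.png');cv2.imwrite('pics/w2b.png',cv2.resize(s[100:300,150:350],None,fx=3,fy=3))"
```

```text
[-0.27  0.36  0.41  1.89 -0.18  0.93 -0.77]
[(0.8, [248.5, 193.5], array([ 0.5519, -0.0614,  0.0635]))]
False [ 0.55287811 -0.06634227  0.06361533] [ 0.13877829 -0.41288397  0.14274084] 10.4333
```

View pics/w2b.png

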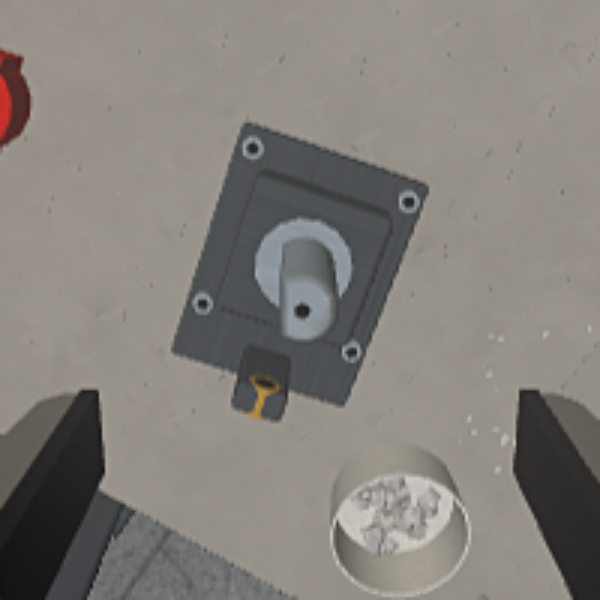

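The picture shows the flat on the shaft's left side, near crop (280,300), square to the jaws. Next I close on it and read the width.

```bash
cat > g.py <<'E'
from h import *
z=np.load("pics/w2.npz");print("axis",ray((z["K"],z["T"]),[250.4,203.4],.091))
jaws.set_gripper(.01,10); print(read_gripper_width(),read_wrist_force(),read_tcp_pos(),R.from_quat(read_orientation()).as_euler('xyz',degrees=True),read_t())
E
python3 g.py
```

```text
axis [ 0.55129827 -0.06444749  0.091     ]
0.0193057971261829 [-0.81334718 -0.10637671  0.73633046] [ 0.55248067 -0.06632914  0.06315783] [ 1.79989064e+02 -1.48536164e-02  3.32949627e+01] 11.0
```

```bash
cat > g2.py <<'E'
from h import *
jaws.set_gripper(.01,25)
ax=np.array([.5512,-.0644]); p0=read_tcp_pos(); off=np.array(p0[:2])-ax
tgt=np.degrees(.2579)+90
for y in np.linspace(33.3,tgt,8)[1:]:
    c=np.cos(np.radians(y-33.3));s=np.sin(np.radians(y-33.3))
    env.goto([ax[0]+c*off[0]-s*off[1],ax[1]+s*off[0]+c*off[1],p0[2]],q(np.radians(y)))
    print(round(y,1),np.round(read_wrist_force(),1),round(read_gripper_width(),4),round(read_t(),1))
print(R.from_quat(read_orientation()).as_euler('xyz',degrees=True))
env.sleep(.2)
jaws.set_gripper(.05)
p=read_tcp_pos(); env.move_straight([p[0],p[1],.2],vel=.25); print(read_joint_pos().round(2),read_t())
E
python3 g2.py
```

```text
43.5 [-0.4  0.4  0.9] 0.0191 11.5
53.7 [-0.9  0.5  2.2] 0.0191 11.8
63.9 [-1.3  1.   2.4] 0.019 12.0
74.1 [-1.5  1.2  3.5] 0.019 12.3
84.4 [-2.2  0.8  3.5] 0.0189 12.6
94.6 [-2.4  1.4  3.4] 0.019 12.8
104.8 [-2.7  1.   4.1] 0.0193 13.1
[-1.79963327e+02 -2.98422577e-02  1.04284970e+02]
[ 0.03  0.33  0.03  1.85 -0.01  0.96  0.33] 14.6
```

The shaft is turned. Next is a close look over the silver collar.

```bash
cat > i.py <<'E'
from h import *
y=np.radians(212.8)
env.goto([.559,.1755,.13],q(y)); print(read_joint_pos().round(2))
KT=cam("wrist");im=eyes.read_camera("wrist");cv2.imwrite("pics/w3.png",im);np.savez("pics/w3.npz",K=KT[0],T=KT[1])
for n in("collar_center","set_screw"): print(n,[(round(d['conf'],2),np.round(d['centre'],1),ray(KT,d['centre'],.012).round(4)) for d in spot_point(n,"wrist")])
for p in([.559,.1755,.024],): print(proj(KT,p))
c=proj(KT,[.559,.1755,.024]).astype(int);x0,y0=c[0]-50,c[1]-45;print(x0,y0)
cv2.imwrite("pics/w3b.png",cv2.resize(im[y0:y0+90,x0:x0+100],None,fx=6,fy=6,interpolation=2));print(read_t())
E
python3 i.py
```

```text
[-0.07  0.5  -0.38  1.81  0.23  0.87  1.58]
collar_center [(0.92, array([252.7, 196.1]), array([0.56  , 0.1752, 0.012 ])), (0.86, array([309.9, 122.2]), array([0.4658, 0.1817, 0.012 ])), (0.8, array([186.2, 120.4]), array([0.53  , 0.0783, 0.012 ])), (0.4, array([ 85. , 207.5]), array([0.6682, 0.0301, 0.012 ]))]
set_screw [(0.93, array([304.8,  88.1]), array([0.443 , 0.1592, 0.012 ])), (0.91, array([215.9, 128.3]), array([0.5208, 0.1067, 0.012 ])), (0.85, array([255.1, 164.5]), array([0.5302, 0.159 , 0.012 ]))]
[253.49851549 198.71084735]
203 153
15.9
```

View pics/w3b.png

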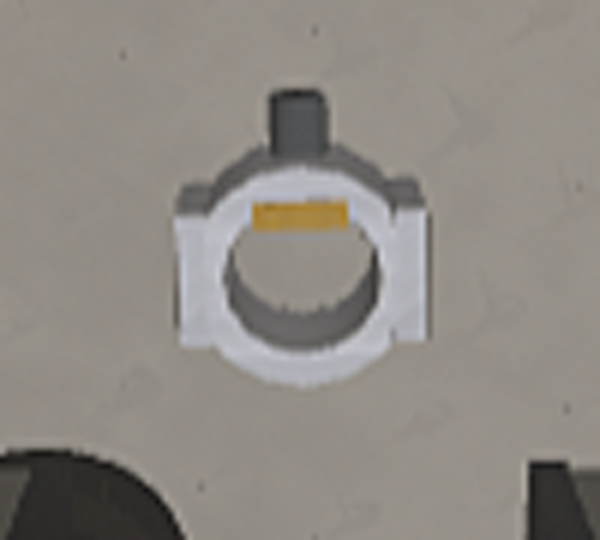

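View pics/w3.png

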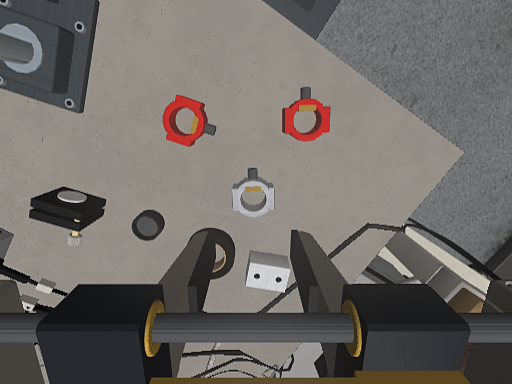

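```bash
cat > k.py <<'E'
from h import *
z=np.load("pics/w3.npz");c=ray((z["K"],z["T"]),[253.1,199.2],.024);print(c)
env.move_straight([c[0],c[1],.06],vel=.15)
jaws.set_gripper(.07)
print(env.move_straight([c[0],c[1],.0045],vel=.06,until_force=8),read_tcp_pos(),read_wrist_force())
jaws.set_gripper(.03,30); print(read_gripper_width(),read_wrist_force(),read_tcp_pos(),read_t())
p=read_tcp_pos();env.move_straight([p[0],p[1],.15],vel=.15)
print(read_gripper_width(),read_wrist_force(),read_tcp_pos(),R.from_quat(read_orientation()).as_euler('xyz',degrees=True),read_t())
E
python3 k.py
```

```text
[0.55965902 0.17543905 0.024     ]
False [0.55996278 0.17558521 0.00485207] [ 0.96148008  0.24199608 -0.13545062]
0.042652295678728025 [0.15184396 0.17676227 1.85731579] [0.55975778 0.17544364 0.00468304] 18.5917
0.04284522195254173 [ 0.48492208 -0.66327714 -0.76845329] [0.55906916 0.17512581 0.14903076] [ 1.79972432e+02 -1.00201789e-01 -1.47200329e+02] 19.7083
```

```bash
cat > l.py <<'E'
from h import *
ax=np.array([.5512,-.0644]); yaw=np.radians(180)+.2579
env.goto([.555,.06,.2],q(yaw)); env.goto([ax[0],ax[1],.155],q(yaw)); print(read_joint_pos().round(2))
KT=cam("wrist");im=eyes.read_camera("wrist");cv2.imwrite("pics/w4.png",im);np.savez("pics/w4.npz",K=KT[0],T=KT[1])
p=np.array(read_tcp_pos());print(p,R.from_quat(read_orientation()).as_euler('xyz',degrees=True))
print("held top", proj(KT,p+[0,0,.0193]),"shaft top",proj(KT,[ax[0],ax[1],.091]))
im2=cv2.resize(im[180:380,150:350],None,fx=3,fy=3,interpolation=2)
cv2.imwrite("pics/w4b.png",im2)
for n in("collar_center","set_screw","shaft_mid"): print(n,[(round(d['conf'],2),np.round(d['centre'],1)) for d in spot_point(n,"wrist")])
print(read_t())
E
python3 l.py
```

```text
[ 0.27  0.4  -0.27  1.88  0.13  0.88  1.77]
[ 0.55136237 -0.06234548  0.15451618] [ 1.79912709e+02 -1.24840193e-02 -1.65062863e+02]
held top [253.75636848 258.83282732] shaft top [251.01777184 211.59262646]
collar_center [(0.93, array([373.5, 199.4])), (0.92, array([253.7, 250.3])), (0.89, array([476.7, 170.9]))]
set_screw [(0.76, array([472.1, 146.9])), (0.64, array([398.9, 199.7])), (0.57, array([256.2, 201.8])), (0.4, array([249.6, 201. ]))]
shaft_mid [(0.71, array([248.5, 200.6]))]
21.0667
```

View pics/w4b.png

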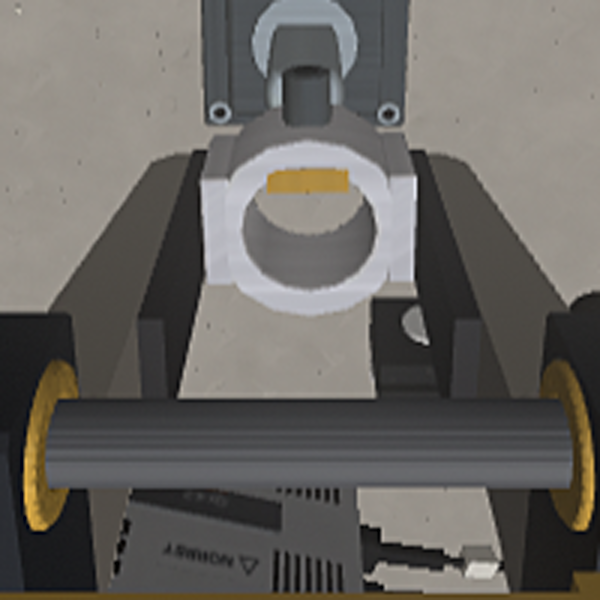

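View pics/w4.png

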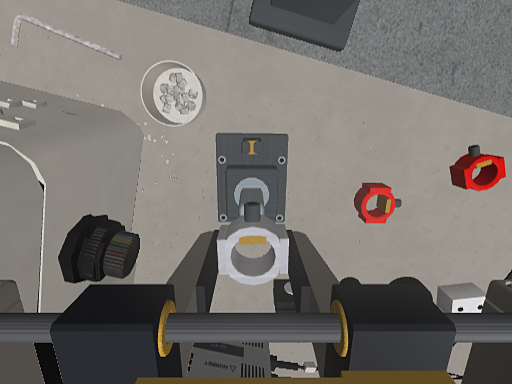

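```bash
cat > m.py <<'E'
from h import *
z=np.load("pics/w4.npz");KT=(z["K"],z["T"])
p=np.array([0.55136237,-0.06234548,0.15451618]);yaw=np.radians(180-165.06+180)
ux=np.array([np.cos(yaw),np.sin(yaw)]);uy=np.array([np.sin(yaw),-np.cos(yaw)])
f=lambda x,y:[150+(x+.5)/3-.5,180+(y+.5)/3-.5]
for n,a in [("ringcentre",(309,228)),("top",(309,140)),("bot",(309,315)),("fl tl",(202,180)),("fl bl",(206,284)),("fl tr",(415,178)),("fl br",(412,283))]:
    w=ray(KT,f(*a),p[2]+.0193)[:2]-p[:2]; print(n,(w@ux*1e3).round(2),(w@uy*1e3).round(2))
print(read_tcp_pos(),read_wrist_force(),read_joint_pos().round(3))
E
python3 m.py
```

```text
ringcentre 2.1 -0.65
top 20.84 -0.61
bot -17.71 -0.68
fl tl 12.53 -21.41
fl bl -10.44 -21.49
fl tr 12.85 19.96
fl br -10.32 20.15
[ 0.55164483 -0.06234198  0.15522599] [-0.13381249  1.11316747 -0.93967805] [ 0.271  0.4   -0.271  1.877  0.134  0.882  1.767]
```

```bash
cat > n.py <<'E'
from h import *
ax=np.array([.5512,-.0644]); yaw=np.radians(180)+.2579
ux=np.array([np.cos(yaw),np.sin(yaw)]);uy=np.array([np.sin(yaw),-np.cos(yaw)])
tgt=ax-.0013*ux+.0004*uy; cmd=tgt.copy()
for zz in (.13,.112,.105):
    env.move_straight([cmd[0],cmd[1],zz],vel=.08,rot=q(yaw)); env.sleep(.1)
    p=read_tcp_pos(); e=tgt-p[:2]; print(p,e*1e3,R.from_quat(read_orientation()).as_euler('xyz',degrees=True)); cmd+=e
env.move_straight([cmd[0],cmd[1],.102],vel=.05);p=read_tcp_pos();print(p,(tgt-p[:2])*1e3)
im=eyes.read_camera("wrist");cv2.imwrite("pics/w5.png",cv2.resize(im[180:330,160:340],None,fx=4,fy=4,interpolation=2))
im=eyes.read_camera("scene");cv2.imwrite("pics/s5.png",cv2.resize(im[150:270,180:320],None,fx=5,fy=5,interpolation=2))
np.save("cmd.npy",cmd);print(read_wrist_force(),read_t())
E
python3 n.py
```

```text
[ 0.55254724 -0.06367586  0.13006374] [-0.19225503 -0.0058079 ] [-1.79999210e+02  1.21962264e-02 -1.65223052e+02]
[ 0.55226041 -0.06367337  0.11200847] [ 0.09457357 -0.0082891 ] [ 1.79996765e+02  3.10252896e-03 -1.65225170e+02]
[ 0.55229719 -0.06367609  0.10499721] [ 0.05779172 -0.00557572] [-1.79999887e+02  1.67066340e-03 -1.65219328e+02]
[ 0.55217775 -0.06368898  0.10184323] [0.17723514 0.00731641]
[ 0.5056575   0.62514557 -0.94093367] 22.8083
```

View pics/w5.png

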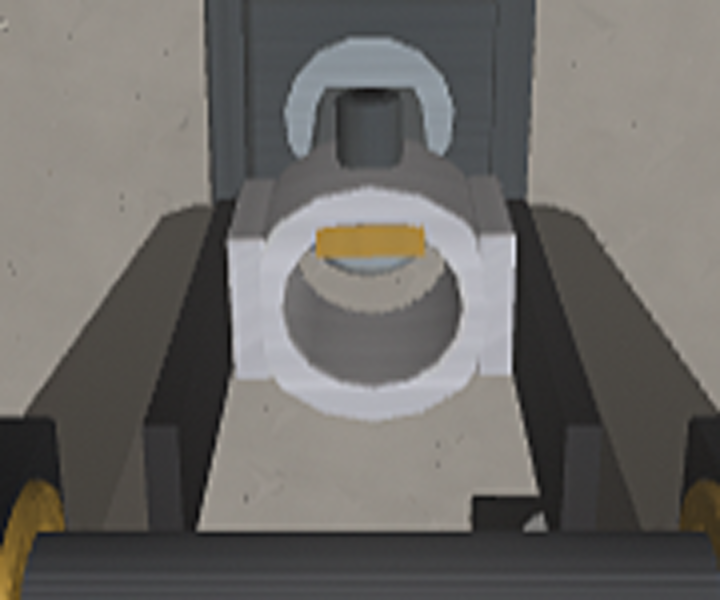

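View pics/s5.png

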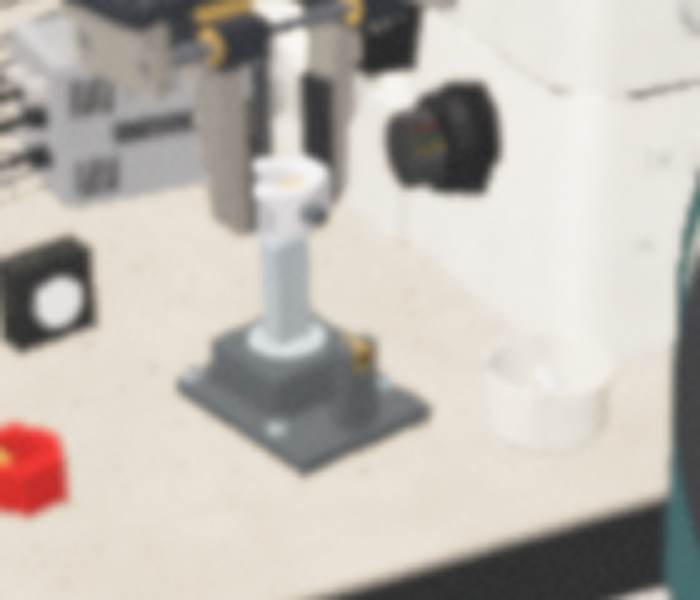

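The wrist crop shows the collar, screw and shaft all lined up at column ~370. I'll lower it under force guard.

```bash
cat > o.py <<'E'
from h import *
cmd=np.load("cmd.npy")
for zz in (.09,.082,.07,.055,.046):
    r=env.move_straight([cmd[0],cmd[1],zz],vel=.04,until_force=12); p=read_tcp_pos()
    print(zz,r,np.round(p,4),np.round(read_wrist_force(),1),round(read_gripper_width(),4),round(read_t(),1))
    if r: break
E
python3 o.py
```

```text
0.09 False [ 0.5521 -0.0636  0.0896] [-0.5  1.1 -0.5] 0.0428 23.3
0.082 False [ 0.5523 -0.0636  0.0817] [-1.2  0.2 -1. ] 0.0424 23.6
0.07 False [ 0.5523 -0.0636  0.0697] [-0.7 -0.5 -1.8] 0.0425 24.1
0.055 False [ 0.5523 -0.0636  0.0547] [-1.5  0.2 -0.5] 0.0429 24.6
0.046 False [ 0.5523 -0.0636  0.0457] [-0.8  0.3 -1.1] 0.0426 25.0
```

```bash
cat > o2.py <<'E'
from h import *
cmd=np.load("cmd.npy")
r=env.move_straight([cmd[0],cmd[1],.0385],vel=.015,until_force=10)
print(r,read_tcp_pos(),read_wrist_force(),read_gripper_width())
env.sleep(.3);print(read_tcp_pos(),read_wrist_force(),R.from_quat(read_orientation()).as_euler('xyz',degrees=True),read_t())
KT=cam("wrist");im=eyes.read_camera("wrist");cv2.imwrite("pics/w6.png",cv2.resize(im[150:330,160:340],None,fx=3.3,fy=3.3,interpolation=2))
im=eyes.read_camera("scene");cv2.imwrite("pics/s6.png",cv2.resize(im[150:270,180:320],None,fx=5,fy=5,interpolation=2))
E
python3 o2.py
```

```text
True [ 0.55234929 -0.06381928  0.0406434 ] [-0.72734164  0.69565295  3.90915439] 0.04268008724931371
[ 0.55232831 -0.06381886  0.04064876] [0.06780007 0.32851884 4.96821477] [-1.79986513e+02 -1.01917204e-02 -1.65231588e+02] 25.6833
```

View pics/w6.png

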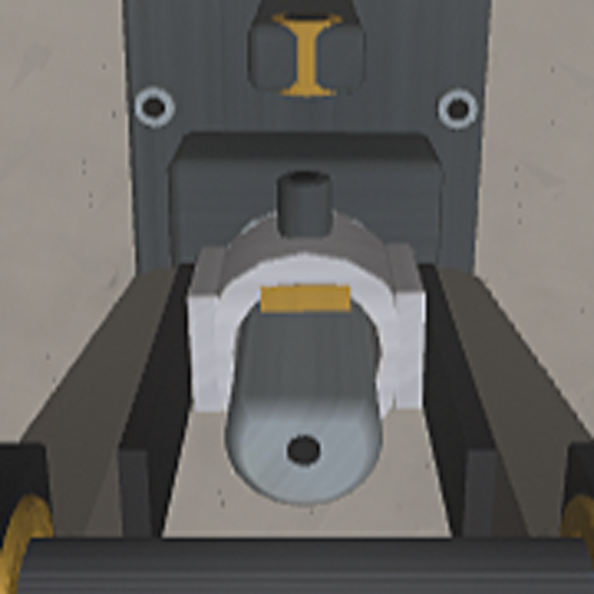

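View pics/s6.png

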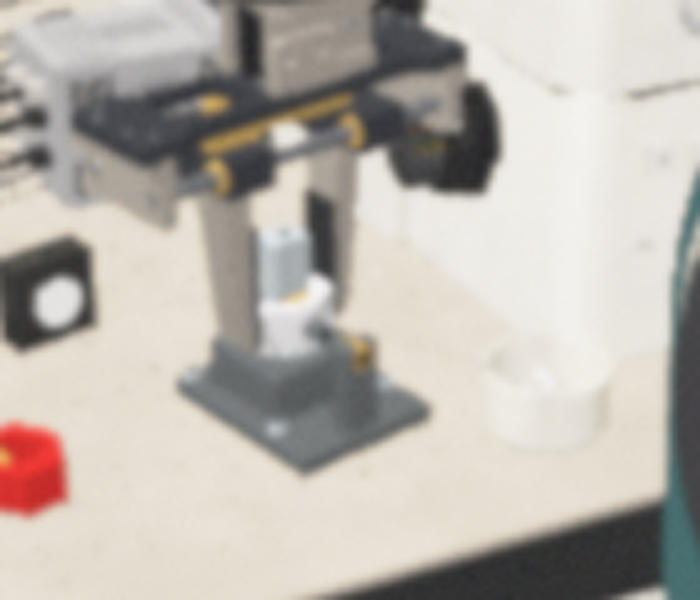

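The collar is seated. The TCP stopped at 40.6 mm, against 40.7 mm expected, and the wrist crop shows the screw (col 305) facing the guide hole (col 307).

```bash
python3 -c "
from h import *
print(read_gripper_width(),read_wrist_force(),read_tcp_pos(),read_t()); env.close_job(); print(read_gripper_width(),read_wrist_force(),read_t())"
```

```text
0.04265766899279797 [-1.12018477  0.15995349  5.02868418] [ 0.55234816 -0.06380901  0.04066057] 25.7833
the job is handed in; nothing more can be done
the job is handed in; nothing more can be done
```

The collar is seated on the shaft with its set screw facing the lug. I handed the job in at about 26 s with the fingers still gripping it; no verdict is reported.

- **Shaft:** I gripped it across the flat (19.3 mm measured, 19.5 mm expected) and turned it about 71° until the flat faced the lug. The last tool heading was about half a degree short of the target.
- **Collar:** I picked up the silver collar, leaving both red look-alikes alone, and lowered it over the shaft with almost no side force.
- **Seating:** Contact came at TCP z = 40.6 mm, where 40.7 mm was expected for a collar fully down on the shoulder. It was pressing down with about 5 N, at 42.7 mm jaw width with a 30 N grip setting.
- **Final picture:** The screw lines up with the guide hole to within 2 pixels of the enlarged crop. I did no separate check of the bystanders, but saw no sign of contact with any of them.
- **Disagreements:** `goto` moves ended about 2 mm off in y, so I corrected that before the fit. The wrist picture also showed the collar held about 1.3 mm off centre, which I compensated for.

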